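Pile the terracotta tiles squarely

TASK

Make one square pile of the three rectangular terracotta tiles on the cork mat: the tile already on the mat stays where it is at the bottom, and the other two go flat on top of it in either order, edges flush all round. The tile standing in the wooden stand must first be laid down flat on the bare shelf and let go, then taken again and put on the pile. Leave the bowl, the owl, the little house and the round coaster where they are.

Things in the scene. Friction and masses are not known exactly. Their poses are not given: they have to be found in the camera images.
- base_tile: rectangular terracotta tile, 56 (x) x 120 (y) x 20 mm (z), plain and alike on both faces, 0.27 kg; origin at its centre, x along its short side, y along its long side, z through its thickness; it lies flat on the cork mat and is the bottom of the pile
- flat_tile: rectangular terracotta tile, 56 (x) x 120 (y) x 20 mm (z), plain and alike on both faces, 0.27 kg; origin at its centre, x along its short side, y along its long side, z through its thickness; it lies flat on the shelf, away from the mat; once it has been piled, the place where it lay is free room for laying the other one down
- standing_tile: rectangular terracotta tile, 56 (x) x 120 (y) x 20 mm (z), plain and alike on both faces, 0.27 kg; origin at its centre, x along its short side, y along its long side, z through its thickness; at the start it stands on a long edge in the slot of the wooden stand: its short side (x) upright, its top edge 64 mm above the shelf, the upper 40 mm free above the stand's rails
- stand: low dark wooden display stand fixed to the shelf, 70 (x) x 140 (y) x 24 mm; a slot along y, 24 mm wide and 16 mm deep, floor 8 mm above the shelf; origin under its centre
- mat_top (a point): centre of the top face of the cork mat, fixed to the shelf, 120 (x) x 170 (y) x 4 mm; axes along its sides, z up
- bowl: speckled white stoneware bowl, 124 mm across, 55 mm high, origin under its centre; bystander
- owl: white ceramic owl bank, 76 mm across, about 124 mm high, origin under its centre; bystander
- house: painted wooden pueblo-house figure, 70 (x) x 110 (y) x 80 mm high, origin under its centre; bystander
- coaster: round pale stone coaster, 90 mm across, 10 mm thick, origin under its centre; bystander, not one of the tiles
Mind the look-alikes: they are no part of the job. Of the things that look like the part that bears mat_top, the smaller one is meant.

How it is judged:
On the way:
1. the tile from the stand lies flat on the bare shelf, let go (angle between the z axis of standing_tile and the z axis of mat_top, either way round below 0.08 rad and height (world z) of standing_tile below 0.0125 m and contact force between the fingers and standing_tile below 0.3 N and linear speed of standing_tile below 0.03 m/s), for 0.2 s.
At the end, for the whole second after the job is handed in: Both tiles rest flat (0.06 rad) on the mat's tile, one on the other, in either order, each centred over it within 8 mm and long sides within 0.10 rad of its own, any face up; that tile is on the mat within 20 mm of its start; bowl, owl, house, coaster within 30 mm of theirs (horizontal distance between each of flat_tile, standing_tile and base_tile below 0.008 m and angle between the y axis of each of flat_tile, standing_tile and the y axis of base_tile, either way round below 0.1 rad and angle between the z axis of each of flat_tile, standing_tile and the z axis of base_tile, either way round below 0.06 rad and linear speed of each of flat_tile, standing_tile below 0.02 m/s and ((z of flat_tile in the frame of mat_top between 0.025 and 0.035 m and z of standing_tile in the frame of mat_top between 0.045 and 0.055 m) or (z of flat_tile in the frame of mat_top between 0.045 and 0.055 m and z of standing_tile in the frame of mat_top between 0.025 and 0.035 m)) and z of base_tile in the frame of mat_top between 0.005 and 0.015 m and distance of base_tile from where it was at the start of the episode below 0.02 m and distance of each of bowl, owl, house, coaster from where it was at the start of the episode below 0.03 m); the robot touches nothing.
It fails at once if the speckled bowl is knocked or moved by more than 30 mm (distance of bowl from where it was at the start of the episode above 0.03 m).
It fails at once if the owl bank is knocked or moved by more than 30 mm (distance of owl from where it was at the start of the episode above 0.03 m).
It fails at once if the pueblo house is knocked or moved by more than 30 mm (distance of house from where it was at the start of the episode above 0.03 m).
It fails at once if the round coaster is knocked or moved by more than 30 mm (distance of coaster from where it was at the start of the episode above 0.03 m).
It also fails if it takes over 72 s, if anything falls off the work surface, if the arm or the gripper's body presses on something with over 40 N, if the wrist force passes 120 N, or if a joint passes its speed limit or range.

ROBOT

A 6-joint arm with a two-finger parallel gripper is mounted at the origin on the work surface. World frame = base frame: x ahead of the robot, y to its left, z up, the work surface at z = 0. Lengths are in m, angles in rad, forces in N, time in s.
With the tool pointing down it reaches from about 0.35 to 0.775 m from the base axis. Payload 5.5 kg.
Tool frame: the origin (TCP) lies between the finger pads; the fingertips stand 19 mm ahead of it and the grasp point (between the pads) is the TCP; z points along the fingers, y is the line along which they close (so a half turn about z gives the same grasp; the last joint's range is limited). The gripper opens to 85 mm and grips with 20 to 120 N. Pads are 22 mm wide; open, the fingers measure 114 mm over their backs; the gripper's body (76 mm by 85 mm) begins 54 mm behind the grasp point. The pads swing forward as they close: fully open they stand 13 mm farther back than shut.
Start: joints at [1.078, 0.313, 0.046, 1.304, 0, 1.431], TCP at [0.199, 0.54, 0.25] pointing down, gripper open.
Joint ranges: [-2.76, 2.76], [-0.86, 1.69], [-1.03, 1.26], [-2.2, 2.34], [-1.47, 1.5], [-3.14, 3.14]. Speed limits (rad/s): [2.57, 2.57, 3.14, 3.14, 3.14, 3.14].

INTERFACE

Orientations are given as a unit quaternion [w, x, y, z].
In Python, from workcell import env gives the robot as it stands.
- The arm moves only by the shell command python3 -m pendant 'ROWS' [FORCE]. ROWS is JSON, a list of rows, each an object with "travel": the shift along the tool's x, y, z scaled (see below), a list of three; "rot": the turn, a rotation vector about the tool's x, y, z scaled (see below), a list of three; "fingers": the opening, from -1 (shut) to 1 (fully open). In form: [{"travel": [dx, dy, dz], "rot": [wx, wy, wz], "fingers": fingers}, ...]. A call has 1 to 10 rows; each row is the pose to reach, as a shift and turn from the pose commanded when the call began, along the tool's axes at that moment; what a row does not reach only later rows make up. The controller multiplies each number of a shift by 0.12 m and each number of a turn by 60 degrees. A row lasts 1/10 s, in which the tool goes at most 50 mm and 8.59 degrees, less where a joint would pass 70% of its speed; a pose out of reach is approached as far as the arm can. A call with a number of a shift or a turn outside -1 to 1 is refused whole. A call with a gripper value outside its range is refused whole. The fingers move at their own pace and stop on an object; FORCE is the grip in N (left out, the last holds). Time passes only in rows, so rows that repeat a pose let the fingers close. It gives the time, the measured TCP pose, the force, the opening and the grip force at its end, in the units of the state.
- env.get_state(): the state, without advancing time (a new reading comes with each control period).
- env.read_camera(name): name is "scene" or "top" or "wrist"; returns (picture, depth): 480x640x3 uint8, blue, green, red; 480x640 float32, m along the optical axis (not along the pixel's ray), 0 where there is no reading.
- env.camera_model(name): a dict with "fovy" (degrees; the focal length in pixels is half the picture's height over the tangent of half this angle, whatever the lens; pixels are square), "cx", "cy" (the principal point, pixels), "rvec" (rotation vector, rad) and "tvec" (3), from world to camera coordinates, as OpenCV has them; the wrist camera has in their place "T_tool_cam" (4x4, takes a point from camera to tool coordinates, whose origin is the TCP and whose axes are the flange's). Camera axes: x right, y down, z forward; pixel columns grow to the right and rows downward; lengths in m; the calibration is good to about 2 mm. A picture is of the moment at which its call begins: read the wrist's pose just before it. camera_model takes no time and is no camera call.
- env.hand_in(): hands the job in; it is judged then, once.
Trained networks look in the newest picture that a camera, given by its name, has taken for a name from the list of things; names that differ only in an ending like _2 or _b are one class to them, and where a whole thing is asked for, a point or a joint stands for the part that bears it (a point fixed in the world has none). Each returns a list of dicts, best first, with "conf" (0 to 1); they miss things now and then, are a little off and sometimes report something else, mostly with a low value. They report only what shows in the picture. A call takes as long as a camera call. They do not tell look-alikes from the thing itself.
- env.outline_of(camera, target): "mask" (480x640 bool, what is visible of it) and "xy" ([column, row] in pixels, amid what is visible of it).
The state is a dict: "clock": time; "joint_pos": joint angles; "qvel": joint speeds; "tau": joint torques, N m; "tcp_pos": TCP position; "orientation": TCP orientation; "wrist_force": force on the tool from outside, world axes, zero at the start; "ft_torque": the same for the moment, N m; "finger_gap": finger opening in m; "grip_force": force on a finger pad.
Only numpy, scipy, OpenCV 4.12 (cv2) and the standard library are available. Lean on these libraries where they do the work, as an engineer would, in place of code of your own. Each camera call takes 0.05 s, during which the arm holds its last target. There are 200 camera calls.

## Working session

There is one attempt and no reset: what is moved stays moved. The work goes in short steps, Python scripts to look and compute and a shell command to move; the robot and the scene stay as the last step left them, time stands still between calls to the robot, and variables do not carry over. Pictures are saved under pics/ and viewed, at most 13 in all, crops included, and the job is handed in when it is done.

```bash
mkdir -p pics; ls; cat > h.py <<'E'
import numpy as np, cv2
from scipy.spatial.transform import Rotation as R
from workcell import env
def cam(n, st=None):
    m=env.camera_model(n); f=240/np.tan(np.radians(m['fovy'])/2)
    if 'rvec' in m:
        Rw=cv2.Rodrigues(np.array(m['rvec'],float))[0]; t=np.array(m['tvec'],float).ravel()
        return f,m['cx'],m['cy'],Rw.T,-Rw.T@t
    st=st or env.get_state(); q=st['orientation']
    Rt=R.from_quat([q[1],q[2],q[3],q[0]]).as_matrix(); T=np.array(m['T_tool_cam'])
    return f,m['cx'],m['cy'],Rt@T[:3,:3],Rt@T[:3,3]+np.array(st['tcp_pos'])
def cloud(n,d,st=None):
    f,cx,cy,Rc,o=cam(n,st); v,u=np.mgrid[:480,:640]
    p=np.stack([(u-cx)/f*d,(v-cy)/f*d,d],-1)
    P=p@Rc.T+o; P[d<=0]=np.nan
    return P
E
python3 - <<'E'
from h import *
print(env.get_state())
ims=[]
for n in ["top","scene"]:
    im,d=env.read_camera(n); P=cloud(n,d); np.savez(f'{n}.npz',im=im,d=d,P=P); cv2.imwrite(f'pics/{n}.png',im)
    print(n,env.camera_model(n))
    for t in ["base_tile","standing_tile","stand","mat_top","bowl","owl","house","coaster"]:
        for o in env.outline_of(n,t):
            m=o['mask']; p=P[m]; p=p[np.isfinite(p[:,0])]
            if len(p)<5: print(t,o['conf'],'few');continue
            print(t,round(o['conf'],2),np.round(o['xy']),m.sum(),'med',np.median(p,0).round(3),'lo',np.percentile(p,3,0).round(3),'hi',np.percentile(p,97,0).round(3))
E
```

```text
pics
{'clock': 0.0, 'joint_pos': array([1.07841053e+00, 3.13987711e-01, 4.49684220e-02, 1.30360684e+00,
       2.58019868e-06, 1.43119301e+00]), 'qvel': array([-0.00073449,  0.00055746, -0.00273558,  0.00051594, -0.00139897,
       -0.00026858]), 'tau': array([ 1.59925119e-03, -4.80625999e+01,  2.98534727e+01,  1.94517971e-02,
       -1.42089630e-04, -7.22443758e-06]), 'tcp_pos': array([0.19844719, 0.53915361, 0.24941175]), 'orientation': array([-2.85543025e-04,  1.75477889e-01,  9.84482947e-01, -8.69202502e-04]), 'wrist_force': array([-0.25517473, -0.4064775 , -0.21928109]), 'ft_torque': array([-0.01071066,  0.01523265,  0.03005082]), 'grip_force': 0.0, 'finger_gap': 0.0853171312342925}
top {'fovy': 55.29750529127418, 'cx': 318.45810432635955, 'cy': 237.8213763995029, 'rvec': array([ 2.13787189, -2.09958222,  0.20379819]), 'tvec': array([-0.00936967,  0.47671709,  1.05503733])}
base_tile 0.81 [438. 247.] 1117 med [ 0.464 -0.296  0.026] lo [ 0.434 -0.353  0.019] hi [ 0.494 -0.239  0.03 ]
base_tile 0.7 [331. 202.] 804 med [ 0.571 -0.036  0.013] lo [ 0.552 -0.099  0.006] hi [0.627 0.03
[... 1705 characters left out ...]
245. 304.] 1434 med [ 0.742 -0.142  0.072] lo [ 0.695 -0.182  0.004] hi [ 0.757 -0.115  0.114]
bowl 0.7 [379. 316.] 2244 med [0.701 0.142 0.025] lo [0.665 0.087 0.003] hi [0.776 0.196 0.056]
bowl 0.47 [433. 262.] 976 med [0.51  0.286 0.019] lo [0.468 0.231 0.004] hi [0.543 0.344 0.023]
owl 0.84 [244. 302.] 1363 med [ 0.742 -0.142  0.078] lo [ 0.695 -0.181  0.015] hi [ 0.758 -0.115  0.115]
owl 0.6 [218. 235.] 861 med [ 0.473 -0.297  0.023] lo [ 0.427 -0.355  0.001] hi [ 0.498 -0.24   0.026]
house 0.88 [286. 205.] 1259 med [ 0.379 -0.122  0.045] lo [ 0.316 -0.185  0.002] hi [ 0.396 -0.077  0.081]
coaster 0.72 [389. 224.] 562 med [0.352 0.169 0.01 ] lo [0.308 0.131 0.003] hi [0.388 0.208 0.013]
```

View pics/top.png

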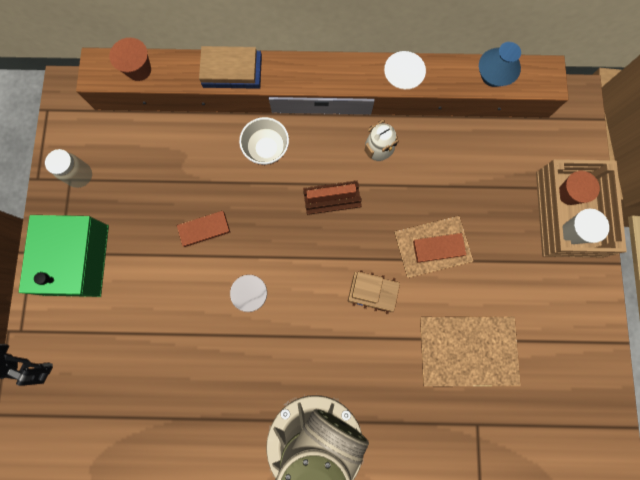

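View pics/scene.png

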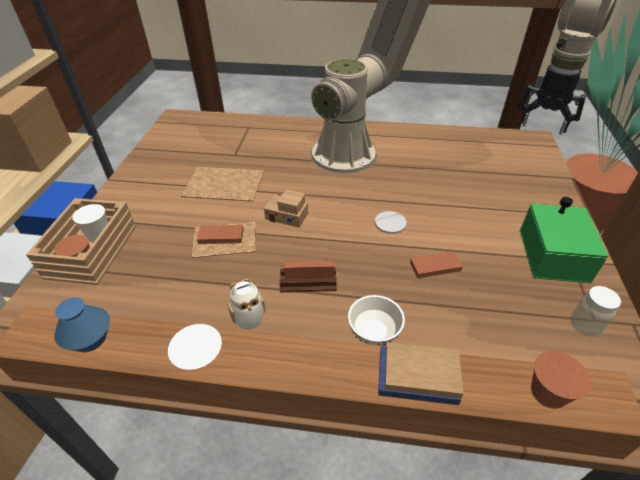

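Top view: two cork mats. The smaller, at (434,247), carries a tile, so it is the one meant. The bigger bare mat, at (469,352), is the look-alike. The flat tile is at (204,229), the standing tile at (332,194), the coaster at (248,293), the house at (374,291), the bowl at (264,141) and the owl at (382,138). The round pots and plate on the rear rail don't concern the job.

```bash
cat >> h.py <<'E'
def tiles(im,P,zlo,zhi,amin=150):
    """terracotta blobs whose cloud points lie in [zlo,zhi]: centre, yaw of long axis, sizes"""
    b,g,r=[im[...,i].astype(int) for i in range(3)]
    hsv=cv2.cvtColor(im,cv2.COLOR_BGR2HSV)
    h=hsv[...,0].astype(int); m=((h<9)|(h>172))&(hsv[...,1]>120)&(r>60)
    z=P[...,2]; m&=(z>zlo)&(z<zhi)
    m=cv2.morphologyEx(m.astype(np.uint8),cv2.MORPH_OPEN,np.ones((3,3)))
    n,l,s,c=cv2.connectedComponentsWithStats(m); out=[]
    for i in range(1,n):
        if s[i,4]<amin: continue
        p=P[l==i]
        (x,y),(a,bb),t=cv2.minAreaRect((p[:,:2]*1000).astype(np.float32))
        if a>bb: t+=90   # t+90 is the long side now
        yaw=(t+90)%180
        out.append(dict(px=c[i].round(),n=s[i,4],c=np.array([x,y,np.median(p[:,2])*1000]).round(1),mean=(p.mean(0)*1000).round(1),yaw=round(yaw,1),size=np.round(sorted([a,bb]),1)))
    return out
E
python3 - <<'E'
from h import *
for n in ["top","scene"]:
    a=np.load(n+'.npz')
    for t in tiles(a['im'],a['P'],.004,.09,100): print(n,t)
im=np.load('top.npz')['im']
a=cv2.resize(im[160:400,160:320],None,fx=2.5,fy=2.5,interpolation=2); b=cv2.resize(im[160:400,320:480+0],None,fx=2.5,fy=2.5,interpolation=2)
cv2.imwrite('pics/crop.png',np.hstack([a,b]))
print(env.camera_model('wrist'))
E
```

```text
{'fovy': 63.380017704140435, 'cx': 321.814022671773, 'cy': 237.31752038691795, 'T_tool_cam': array([[-1.82673018e-03, -9.55080991e-01, -2.96339270e-01,
         7.49556894e-02],
       [ 9.99998331e-01, -1.74155332e-03, -5.51404026e-04,
         3.92771351e-04],
       [ 1.05448656e-05, -2.96339783e-01,  9.55082579e-01,
        -1.24645892e-01],
       [ 0.00000000e+00,  0.00000000e+00,  0.00000000e+00,
         1.00000000e+00]])}
```

View pics/crop.png

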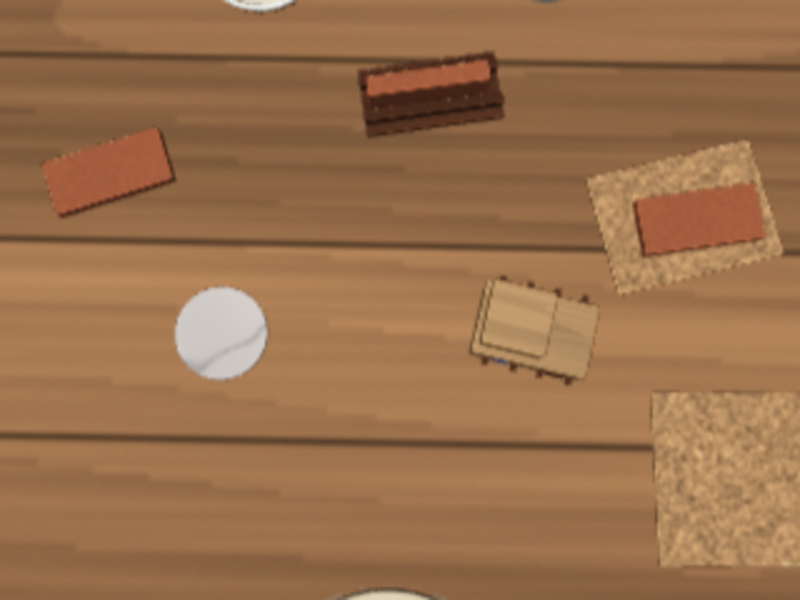

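The crop confirms it: the smaller mat at top px (434,247) bears the base tile at (440,248), and the bigger cork sheet is bare. I'll loosen the colour threshold.

```bash
python3 - <<'E'
from h import *
a=np.load('top.npz');im=a['im'];hsv=cv2.cvtColor(im,cv2.COLOR_BGR2HSV)
for u,v in [(204,229),(440,248),(332,191),(204,260),(434,232)]: print(im[v,u],hsv[v,u],a['P'][v,u].round(3))
s=open('h.py').read().replace("(h<9)|(h>172)","(h<8)|(h>172)").replace("hsv[...,1]>120","hsv[...,1]>100")
E
```

```text
[ 63  93 164] [  9 157 164] [0.499 0.283 0.019]
[ 60  90 160] [  9 159 160] [ 0.461 -0.297  0.026]
[ 65  96 169] [  9 157 169] [ 0.588 -0.031  0.066]
[ 86 127 174] [ 14 129 174] [0.425 0.282 0.001]
[111 159 203] [ 16 116 203] [ 0.505 -0.289  0.005]
```

```bash
sed -i 's/(h<9)/(h<=11)/' h.py; python3 - <<'E'
from h import *
for n in ["top","scene"]:
    a=np.load(n+'.npz')
    for t in tiles(a['im'],a['P'],.004,.09,100): print(n,t)
E
```

```text
top {'px': array([579., 188.]), 'n': np.int32(1029), 'c': array([ 610.1, -645. ,   73.3]), 'mean': array([ 606.2, -626.1,   69. ]), 'yaw': 95.3, 'size': array([ 78.5, 110.4])}
top {'px': array([332., 194.]), 'n': np.int32(1055), 'c': array([595.5, -31.4,  38.8]), 'mean': array([587.3, -31. ,  42.1]), 'yaw': 99.3, 'size': array([ 58.5, 138.2])}
top {'px': array([325., 209.]), 'n': np.int32(166), 'c': array([558.2, -15.8,   9.4]), 'mean': array([557.9, -16.6,   9.5]), 'yaw': 98.6, 'size': array([11.6, 92.5])}
top {'px': array([203., 228.]), 'n': np.int32(1133), 'c': array([504.2, 288.9,  21.2]), 'mean': array([500.5, 285.3,  20.7]), 'yaw': 109.3, 'size': array([ 62.3, 123.9])}
top {'px': array([439., 247.]), 'n': np.int32(1118), 'c': array([ 463.4, -297.3,   25.5]), 'mean': array([ 462.4, -295.9,   25.2]), 'yaw': 99.0, 'size': array([ 55.4, 120. ])}
scene {'px': array([220., 234.]), 'n': np.int32(761), 'c': array([ 464.8, -296.9,   22.9]), 'mean': array([ 470.4, -293.8,   21.6]), 'yaw': 99.1, 'size': array([ 62.8, 121.1])}
scene {'px': array([ 71., 245.]), 'n': np.int32(565), 'c': array([ 600.1, -652.4,   70.9]), 'mean': array([ 608.9, -628.7,   70.5]), 'yaw': 68.3, 'size': array([ 77.3, 132.3])}
scene {'px': array([436., 264.]), 'n': np.int32(920), 'c': array([502.7, 287.2,  19.5]), 'mean': array([508.2, 287. ,  18.4]), 'yaw': 108.7, 'size': array([ 60.3, 120.3])}
scene {'px': array([308., 272.]), 'n': np.int32(1087), 'c': array([592.4, -30.6,  44.6]), 'mean': array([597.9, -27.9,  43.6]), 'yaw': 101.3, 'size': array([ 50.8, 137.1])}
```

```bash
cat >> h.py <<'E'
def plan(x,y,z,yawy=None):
    """shift in tool axes (units .12 m) and turn about tool z (units 60 deg) to reach TCP x,y,z with closing line at yawy"""
    s=env.get_state(); q=s['orientation']; Rt=R.from_quat([q[1],q[2],q[3],q[0]]).as_matrix()
    d=Rt.T@(np.array([x,y,z])-s['tcp_pos'])/.12
    yy=np.degrees(np.arctan2(Rt[1,1],Rt[0,1]))
    w=None if yawy is None else -((yawy-yy+90)%180-90)/60
    tilt=(Rt.T@[0,0,-1]).round(4)
    print('t',round(s['clock'],2),'tcp',s['tcp_pos'].round(4),'yawy',yy.round(2),'down in tool',tilt,'gap',round(s['finger_gap'],4),'| shift',d.round(3),'turnz',w,'j6',s['joint_pos'][5].round(2))
E
A='{"travel":[-0.77,-0.28,0.1],"rot":[0,0,0],"fingers":1}'
python3 -m pendant '[{"travel":[-0.77,-0.28,0.1],"rot":[0,0,0],"fingers":1},{"travel":[-0.77,-0.28,0.1],"rot":[0,0,0],"fingers":1}]' 60
python3 -m pendant '[{"travel":[-0.77,-0.28,0.1],"rot":[0,0,0],"fingers":1},{"travel":[-0.77,-0.28,0.1],"rot":[0,0,0],"fingers":1}]' 
python3 -m pendant '[{"travel":[-0.77,-0.28,0.1],"rot":[0,0,0],"fingers":1},{"travel":[-0.77,-0.28,0.1],"rot":[0,0,0],"fingers":1}]' 
python3 -m pendant '[{"travel":[-0.77,-0.28,0.1],"rot":[0,0,0.28],"fingers":1},{"travel":[-0.77,-0.28,0.1],"rot":[0,0,0.56],"fingers":1},{"travel":[-0.77,-0.28,0.1],"rot":[0,0,0.85],"fingers":1},{"travel":[-0.77,-0.28,0.1],"rot":[0,0,0.85],"fingers":1},{"travel":[-0.77,-0.28,0.1],"rot":[0,0,0.85],"fingers":1},{"travel":[-0.77,-0.28,0.1],"rot":[0,0,0.85],"fingers":1},{"travel":[-0.77,-0.28,0.1],"rot":[0,0,0.85],"fingers":1},{"travel":[-0.77,-0.28,0.1],"rot":[0,0,0.85],"fingers":1},{"travel":[-0.77,-0.28,0.1],"rot":[0,0,0.85],"fingers":1}]' 
python3 - <<'E'
from h import *
plan(.501,.286,.2,19)
st=env.get_state(); im,d=env.read_camera('wrist'); P=cloud('wrist',d,st); cv2.imwrite('pics/w1.png',im)
for t in tiles(im,P,.012,.09,1000): print(t)
E
```

```text
clock: 1.1
tcp_pos: [0.2738, 0.4763, 0.2383]
orientation: [0.0, 0.174, 0.985, 0.0]
wrist_force: [1.1, 0.6, 0.3]
finger_gap: 0.0851
grip_force: 0.0
clock: 1.3
tcp_pos: [0.35, 0.4116, 0.2263]
orientation: [0.0, 0.175, 0.985, 0.0]
wrist_force: [0.9, 0.2, -0.5]
finger_gap: 0.0852
grip_force: 0.0
clock: 1.5
tcp_pos: [0.4254, 0.3478, 0.2143]
orientation: [0.0, 0.175, 0.984, 0.0]
wrist_force: [0.0, 0.9, -0.1]
finger_gap: 0.0855
grip_force: 0.0
clock: 2.4
tcp_pos: [0.4991, 0.2858, 0.2024]
orientation: [0.0, 0.581, 0.814, 0.0]
wrist_force: [-0.4, -0.0, -0.6]
finger_gap: 0.0854
grip_force: 0.0
t 2.4 tcp [0.4991 0.2858 0.2024] yawy 18.92 down in tool [-1.e-04 -1.e-04  1.e+00] gap 0.0854 | shift [-0.004  0.016  0.02 ] turnz -0.0012579414986295964 j6 1.62
{'px': array([327., 207.]), 'n': np.int32(9860), 'c': array([503.1, 288.1,  21. ]), 'mean': array([501.8, 291.7,  21. ]), 'yaw': 109.3, 'size': array([ 55.7, 119.6])}
```

View pics/w1.png

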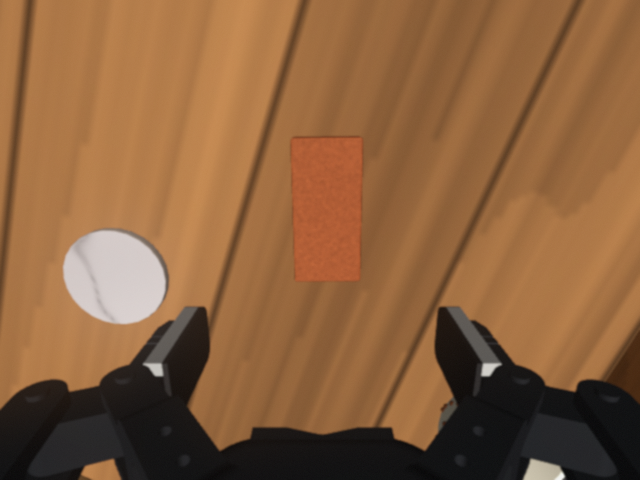

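The wrist view shows the flat tile at px (327,208), straight between the fingers, with the coaster clear at (115,275). The measured size of 55.7 x 119.6 mm and top at 21 mm match the text. Grasping it.

```bash
python3 -m pendant '[{"travel":[0.01,0.038,0.8],"rot":[0,0,-0.005],"fingers":1},{"travel":[0.01,0.038,0.8],"rot":[0,0,-0.005],"fingers":1}]' 60
python3 -m pendant '[{"travel":[0,0,0.3],"rot":[0,0,0],"fingers":1},{"travel":[0,0,0.68],"rot":[0,0,0],"fingers":1},{"travel":[0,0,0.68],"rot":[0,0,0],"fingers":1},{"travel":[0,0,0.68],"rot":[0,0,0],"fingers":-0.2},{"travel":[0,0,0.68],"rot":[0,0,0],"fingers":-0.2},{"travel":[0,0,0.68],"rot":[0,0,0],"fingers":-0.2},{"travel":[0,0,0.68],"rot":[0,0,0],"fingers":-0.2},{"travel":[0,0,0.68],"rot":[0,0,0],"fingers":-0.2}]' 60
python3 -c "
from h import *
plan(.5031,.2881,.024,19.3)"
```

```text
clock: 2.65
tcp_pos: [0.5045, 0.2891, 0.1068]
orientation: [0.001, 0.579, 0.815, 0.002]
wrist_force: [-0.4, 0.7, -0.9]
finger_gap: 0.0857
grip_force: 0.0
clock: 3.45
tcp_pos: [0.5051, 0.2893, 0.0279]
orientation: [0.001, 0.58, 0.815, 0.002]
wrist_force: [-0.3, -0.3, 6.9]
finger_gap: 0.054
grip_force: 64.5
t 3.45 tcp [0.5051 0.2893 0.0279] yawy 19.1 down in tool [-4.0e-04 -5.5e-03  1.0e+00] gap 0.054 | shift [-0.004 -0.019  0.033] turnz -0.003256566058940062 j6 1.62
```

```bash
python3 -m pendant '[{"travel":[0,0,-0.3],"rot":[0,0,0],"fingers":-0.2},{"travel":[0,0,-0.7],"rot":[0,0,0],"fingers":-0.2},{"travel":[0,0,-1],"rot":[0,0,0],"fingers":-0.2},{"travel":[0,0,-1],"rot":[0,0,0],"fingers":-0.2}]' 60
python3 -m pendant '[{"travel":[-0.4,-0.1,-0.4],"rot":[0,0,0],"fingers":-0.2},{"travel":[-0.926,-0.223,-0.4],"rot":[0,0,0],"fingers":-0.2},{"travel":[-0.926,-0.223,-0.4],"rot":[0,0,0],"fingers":-0.2}]'
python3 -m pendant '[{"travel":[-0.4,-0.1,0],"rot":[0,0,0],"fingers":-0.2},{"travel":[-0.8,-0.19,0],"rot":[0,0,0],"fingers":-0.2},{"travel":[-0.926,-0.223,0],"rot":[0,0,0],"fingers":-0.2}]'
python3 -m pendant '[{"travel":[-0.4,-0.1,0],"rot":[0,0,0],"fingers":-0.2},{"travel":[-0.8,-0.19,0],"rot":[0,0,0],"fingers":-0.2},{"travel":[-0.926,-0.223,0],"rot":[0,0,0],"fingers":-0.2}]'
python3 -m pendant '[{"travel":[-0.4,-0.1,0],"rot":[0,0,0],"fingers":-0.2},{"travel":[-0.8,-0.19,0],"rot":[0,0,0],"fingers":-0.2},{"travel":[-0.926,-0.223,0],"rot":[0,0,0],"fingers":-0.2}]'
python3 -m pendant '[{"travel":[-0.4,-0.1,0],"rot":[0,0,0],"fingers":-0.2},{"travel":[-0.8,-0.19,0],"rot":[0,0,0.08],"fingers":-0.2},{"travel":[-0.926,-0.223,0],"rot":[0,0,0.168],"fingers":-0.2},{"travel":[-0.926,-0.223,0],"rot":[0,0,0.168],"fingers":-0.2},{"travel":[-0.926,-0.223,0],"rot":[0,0,0.168],"fingers":-0.2},{"travel":[-0.926,-0.223,0],"rot":[0,0,0.168],"fingers":-0.2}]'
cat >> h.py <<'E'
def look(name,zlo=.012,zhi=.2,amin=1000):
    st=env.get_state(); im,d=env.read_camera('wrist'); P=cloud('wrist',d,st); cv2.imwrite(f'pics/{name}.png',im); np.savez(name+'.npz',im=im,P=P)
    for t in tiles(im,P,zlo,zhi,amin): print(t)
E
python3 -c "
from h import *
plan(.464,-.297,.15,9.0); look('w2',.012,.05); look('w2',.1,.3)"
```

```text
clock: 3.85
tcp_pos: [0.5069, 0.29, 0.1521]
orientation: [0.003, 0.58, 0.815, 0.005]
wrist_force: [1.0, 0.3, -3.2]
finger_gap: 0.0538
grip_force: 65.6
clock: 4.15
tcp_pos: [0.5146, 0.1726, 0.1942]
orientation: [0.001, 0.58, 0.814, 0.001]
wrist_force: [0.2, 0.2, -3.2]
finger_gap: 0.0542
grip_force: 65.6
clock: 4.45
tcp_pos: [0.5253, 0.057, 0.1926]
orientation: [0.001, 0.582, 0.813, -0.0]
wrist_force: [-0.1, 0.9, -2.8]
finger_gap: 0.0542
grip_force: 65.6
clock: 4.75
tcp_pos: [0.5366, -0.0566, 0.1925]
orientation: [0.001, 0.582, 0.813, -0.0]
wrist_force: [0.1, 0.4, -2.7]
finger_gap: 0.0538
grip_force: 65.6
clock: 5.05
tcp_pos: [0.5478, -0.1704, 0.1924]
orientation: [0.001, 0.582, 0.814, -0.0]
wrist_force: [-0.0, -0.4, -3.3]
finger_gap: 0.0538
grip_force: 65.6
clock: 5.65
tcp_pos: [0.5581, -0.2786, 0.1925]
orientation: [-0.001, 0.648, 0.761, 0.0]
wrist_force: [-0.3, -0.6, -3.0]
finger_gap: 0.0543
grip_force: 65.6
t 5.65 tcp [ 0.5581 -0.2786  0.1925] yawy 9.16 down in tool [-1.3e-03  6.0e-04  1.0e+00] gap 0.0543 | shift [-0.027 -0.799  0.354] turnz 0.002608530202209399 j6 0.82
{'px': array([201., 216.]), 'n': np.int32(10868), 'c': array([ 465.9, -296.3,   25.1]), 'mean': array([ 466.4, -292. ,   24.8]), 'yaw': 99.1, 'size': array([ 55.3, 119.4])}
{'px': array([322., 291.]), 'n': np.int32(39279), 'c': array([ 558.2, -274.6,  185.7]), 'mean': array([ 557.1, -266.5,  185.7]), 'yaw': 99.1, 'size': array([ 57. , 111.5])}
```

View pics/w2.png

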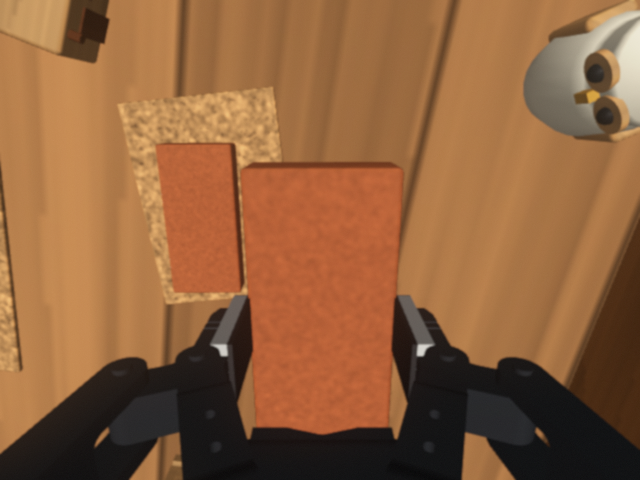

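The wrist view shows the base tile on the small mat at px (201,216), the held tile level at (322,291), the house at upper left and the owl at upper right. Moving over the base tile.

```bash
python3 -m pendant '[{"travel":[-0.02,-0.35,0],"rot":[0,0,0],"fingers":-0.2},{"travel":[-0.025,-0.7,0.3],"rot":[0,0,0],"fingers":-0.2},{"travel":[-0.025,-0.789,0.7],"rot":[0,0,0.003],"fingers":-0.2},{"travel":[-0.025,-0.789,0.9],"rot":[0,0,0.003],"fingers":-0.2},{"travel":[-0.025,-0.789,0.9],"rot":[0,0,0.003],"fingers":-0.2},{"travel":[-0.025,-0.789,0.9],"rot":[0,0,0.003],"fingers":-0.2},{"travel":[-0.025,-0.789,0.9],"rot":[0,0,0.003],"fingers":-0.2}]' 60
python3 -c "
from h import *
plan(.465,-.2965,.0525,9.1)"
```

```text
clock: 6.45
tcp_pos: [0.4671, -0.299, 0.0869]
orientation: [0.002, 0.65, 0.76, 0.0]
wrist_force: [0.4, -0.2, -2.9]
finger_gap: 0.0541
grip_force: 65.7
t 6.45 tcp [ 0.4671 -0.299   0.0869] yawy 8.9 down in tool [ 0.003  -0.0028  1.    ] gap 0.0541 | shift [ 0.024 -0.015  0.287] turnz -0.003399539409727718 j6 0.7
```

```bash
python3 -m pendant '[{"travel":[0.024,-0.015,0.1],"rot":[0,0,0],"fingers":-0.2},{"travel":[0.024,-0.015,0.2],"rot":[0,0,0],"fingers":-0.2},{"travel":[0.024,-0.015,0.24],"rot":[0,0,0],"fingers":-0.2},{"travel":[0.024,-0.015,0.24],"rot":[0,0,0],"fingers":-0.2},{"travel":[0.024,-0.015,0.24],"rot":[0,0,0],"fingers":-0.2}]' 60
python3 -c "
from h import *
plan(.465,-.2965,.0525,9.1);plan(.465,-.2965,.0525,9.1); print(env.get_state()['wrist_force'])"
```

```text
clock: 6.95
tcp_pos: [0.4633, -0.2958, 0.0562]
orientation: [0.0, 0.651, 0.759, 0.0]
wrist_force: [-0.2, 0.4, -3.5]
finger_gap: 0.0539
grip_force: 65.7
t 6.95 tcp [ 0.4633 -0.2958  0.0562] yawy 8.83 down in tool [ 2.e-04 -3.e-04  1.e+00] gap 0.0539 | shift [-0.008  0.013  0.03 ] turnz -0.004424504550282885 j6 0.7
t 6.95 tcp [ 0.4633 -0.2958  0.0562] yawy 8.83 down in tool [ 2.e-04 -3.e-04  1.e+00] gap 0.0539 | shift [-0.008  0.013  0.03 ] turnz -0.004424504550282885 j6 0.7
[-0.17420438  0.44686992 -3.54503795]
```

```bash
python3 -m pendant '[{"travel":[-0.006,0.01,0.03],"rot":[0,0,0],"fingers":-0.2},{"travel":[-0.006,0.01,0.035],"rot":[0,0,0],"fingers":-0.2},{"travel":[-0.006,0.01,0.035],"rot":[0,0,0],"fingers":-0.2}]' 60
python3 -m pendant '[{"travel":[0,0,0],"rot":[0,0,0],"fingers":0.2},{"travel":[0,0,0],"rot":[0,0,0],"fingers":1},{"travel":[0,0,0],"rot":[0,0,0],"fingers":1},{"travel":[0,0,0],"rot":[0,0,0],"fingers":1},{"travel":[0,0,-0.3],"rot":[0,0,0],"fingers":1},{"travel":[0,0,-0.7],"rot":[0,0,0],"fingers":1},{"travel":[0,0,-1],"rot":[0,0,0],"fingers":1},{"travel":[0,0,-1],"rot":[0,0,0],"fingers":1},{"travel":[0,0,-1],"rot":[0,0,0],"fingers":1}]'
python3 -c "
from h import *
plan(.465,-.2965,.0525,9.1);look('w3',.012,.035,200);look('w3',.036,.07,200)"
```

```text
clock: 7.25
tcp_pos: [0.4648, -0.2965, 0.052]
orientation: [0.001, 0.651, 0.759, 0.0]
wrist_force: [1.1, -0.2, -2.1]
finger_gap: 0.054
grip_force: 65.8
clock: 8.15
tcp_pos: [0.4648, -0.2966, 0.1727]
orientation: [0.001, 0.651, 0.759, 0.0]
wrist_force: [0.2, 0.8, -0.1]
finger_gap: 0.0855
grip_force: 0.0
t 8.15 tcp [ 0.4648 -0.2966  0.1727] yawy 8.83 down in tool [ 0.0019 -0.0018  1.    ] gap 0.0855 | shift [ 0.003 -0.     1.002] turnz -0.0045396490064049996 j6 0.7
{'px': array([322., 227.]), 'n': np.int32(13886), 'c': array([ 465.3, -296.8,   45. ]), 'mean': array([ 464.5, -292.1,   45. ]), 'yaw': 98.8, 'size': array([ 55.5, 119.9])}
```

View pics/w3.png

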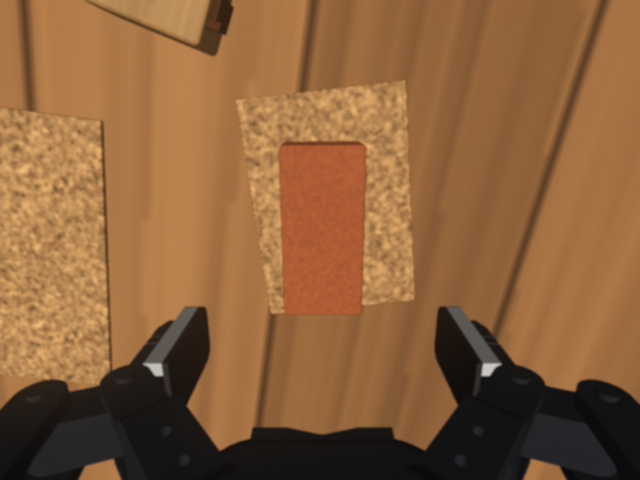

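The second tile sits flush on the base (px (322,227), top at 45 mm, within 1 mm of the base tile). Now to the stand.

```bash
python3 -m pendant '[{"travel":[0.34,0.2,-0.35],"rot":[0,0,0],"fingers":1},{"travel":[0.687,0.415,-0.35],"rot":[0,0,0],"fingers":1},{"travel":[0.687,0.415,-0.35],"rot":[0,0,0],"fingers":1}]'
python3 -m pendant '[{"travel":[0.34,0.2,0],"rot":[0,0,0],"fingers":1},{"travel":[0.687,0.415,0],"rot":[0,0,0],"fingers":1},{"travel":[0.687,0.415,0],"rot":[0,0,0],"fingers":1}]'
python3 -m pendant '[{"travel":[0.34,0.2,0],"rot":[0,0,0],"fingers":1},{"travel":[0.687,0.415,0],"rot":[0,0,0],"fingers":1},{"travel":[0.687,0.415,0],"rot":[0,0,0],"fingers":1},{"travel":[0.687,0.415,0],"rot":[0,0,0],"fingers":1}]'
python3 -c "
from h import *
plan(.59,-.031,.05,9.1);look('w4',.056,.09,200);look('w4',.002,.035,800)"
```

```text
clock: 8.55
tcp_pos: [0.5016, -0.2035, 0.2134]
orientation: [-0.001, 0.649, 0.761, 0.001]
wrist_force: [0.2, -0.2, -0.4]
finger_gap: 0.0854
grip_force: 0.0
clock: 8.85
tcp_pos: [0.5378, -0.1131, 0.2117]
orientation: [-0.002, 0.648, 0.762, 0.0]
wrist_force: [-0.2, -0.3, -0.2]
finger_gap: 0.0851
grip_force: 0.0
clock: 9.25
tcp_pos: [0.5733, -0.0284, 0.2119]
orientation: [-0.001, 0.65, 0.76, -0.001]
wrist_force: [-0.0, 0.3, 0.6]
finger_gap: 0.0856
grip_force: 0.0
t 9.25 tcp [ 0.5733 -0.0284  0.2119] yawy 8.95 down in tool [-5.0e-04  3.2e-03  1.0e+00] gap 0.0856 | shift [-0.044  0.138  1.349] turnz -0.0025389622122695245 j6 1.23
{'px': array([345., 221.]), 'n': np.int32(4381), 'c': array([591. , -27.5,  64.9]), 'mean': array([590. , -23.2,  64.9]), 'yaw': 99.3, 'size': array([ 20.1, 119.6])}
{'px': array([341., 207.]), 'n': np.int32(8286), 'c': array([591.7, -31.1,  23.9]), 'mean': array([588.7, -24.5,  17.9]), 'yaw': 99.3, 'size': array([ 68.9, 139.3])}
```

View pics/w4.png

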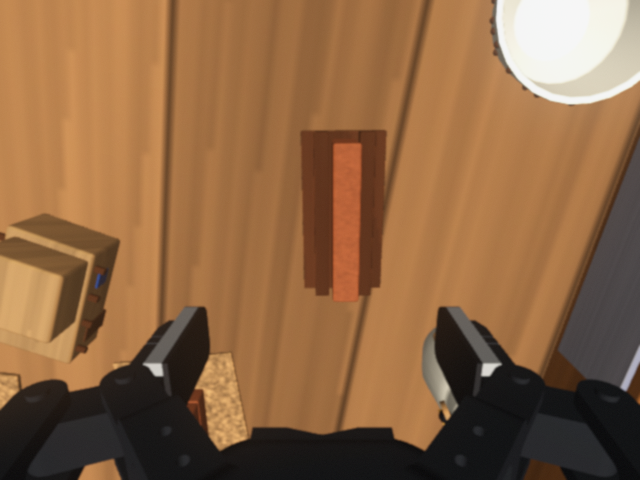

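The standing tile's top edge is at px (345,221): 20.1 x 119.6 mm at 64.9 mm height, which matches the text. The bowl, owl and house are all clear of the fingers.

```bash
python3 -m pendant '[{"travel":[-0.016,0.147,0.4],"rot":[0,0,-0.005],"fingers":1},{"travel":[-0.016,0.147,0.75],"rot":[0,0,-0.005],"fingers":1},{"travel":[-0.016,0.147,0.75],"rot":[0,0,-0.005],"fingers":1},{"travel":[-0.016,0.147,0.75],"rot":[0,0,-0.005],"fingers":1}]'
python3 -m pendant '[{"travel":[0,0,0.3],"rot":[0,0,0],"fingers":1},{"travel":[0,0,0.55],"rot":[0,0,0],"fingers":1},{"travel":[0,0,0.55],"rot":[0,0,0],"fingers":1},{"travel":[0,0,0.55],"rot":[0,0,0],"fingers":-1},{"travel":[0,0,0.55],"rot":[0,0,0],"fingers":-1},{"travel":[0,0,0.55],"rot":[0,0,0],"fingers":-1},{"travel":[0,0,0.55],"rot":[0,0,0],"fingers":-1},{"travel":[0,0,0.55],"rot":[0,0,0],"fingers":-1},{"travel":[0,0,0.55],"rot":[0,0,0],"fingers":-1}]' 60
python3 -c "
from h import *
plan(.591,-.0275,.055,9.3)"
```

```text
clock: 9.75
tcp_pos: [0.5904, -0.0292, 0.1234]
orientation: [-0.001, 0.649, 0.76, -0.001]
wrist_force: [-0.0, -0.2, 1.4]
finger_gap: 0.0855
grip_force: 0.0
clock: 10.65
tcp_pos: [0.5923, -0.0282, 0.0589]
orientation: [0.001, 0.649, 0.761, 0.0]
wrist_force: [-1.8, 0.4, 7.0]
finger_gap: 0.0188
grip_force: 58.7
t 10.65 tcp [ 0.5923 -0.0282  0.0589] yawy 9.13 down in tool [ 7.0e-04 -1.5e-03  1.0e+00] gap 0.0188 | shift [ 0.007 -0.01   0.033] turnz -0.002873634301331881 j6 1.23
```

```bash
python3 -m pendant '[{"travel":[0,0,-0.2],"rot":[0,0,0],"fingers":-1},{"travel":[0,0,-0.5],"rot":[0,0,0],"fingers":-1},{"travel":[0,0,-0.9],"rot":[0,0,0],"fingers":-1},{"travel":[0,0,-0.9],"rot":[0,0,0],"fingers":-1}]'
python3 -m pendant '[{"travel":[0.4,-0.07,0],"rot":[0,0,0],"fingers":-1},{"travel":[0.8,-0.14,0],"rot":[0,0,0],"fingers":-1},{"travel":[0.9,-0.16,0],"rot":[0,0,0],"fingers":-1}]'
python3 -m pendant '[{"travel":[0.4,-0.07,0],"rot":[0,0,0],"fingers":-1},{"travel":[0.8,-0.14,0.3],"rot":[0,0,0],"fingers":-1},{"travel":[0.9,-0.16,0.6],"rot":[0,0,0],"fingers":-1},{"travel":[0.9,-0.16,0.7],"rot":[0,0,0],"fingers":-1},{"travel":[0.9,-0.16,0.7],"rot":[0,0,0],"fingers":-1}]'
python3 -c "
from h import *
plan(.52,.18,.052,9.3);look('w5',.025,.09,200)"
```

```text
clock: 11.05
tcp_pos: [0.5953, -0.0285, 0.1722]
orientation: [0.005, 0.649, 0.761, 0.003]
wrist_force: [1.5, -0.8, -2.6]
finger_gap: 0.0189
grip_force: 59.8
clock: 11.35
tcp_pos: [0.5525, 0.0792, 0.1643]
orientation: [-0.002, 0.647, 0.762, -0.001]
wrist_force: [0.0, -0.7, -3.6]
finger_gap: 0.0188
grip_force: 59.6
clock: 11.85
tcp_pos: [0.5167, 0.1789, 0.0785]
orientation: [-0.002, 0.648, 0.762, -0.003]
wrist_force: [0.2, -0.4, -3.2]
finger_gap: 0.0192
grip_force: 59.8
t 11.85 tcp [0.5167 0.1789 0.0785] yawy 9.2 down in tool [6.0e-04 6.8e-03 1.0e+00] gap 0.0192 | shift [0.005 0.03  0.221] turnz -0.0015858097547680452 j6 1.6
{'px': array([322., 289.]), 'n': np.int32(15989), 'c': array([515.8, 189.6,  84.5]), 'mean': array([514.4, 197.5,  83.5]), 'yaw': 98.5, 'size': array([ 21.8, 100.2])}
```

View pics/w5.png

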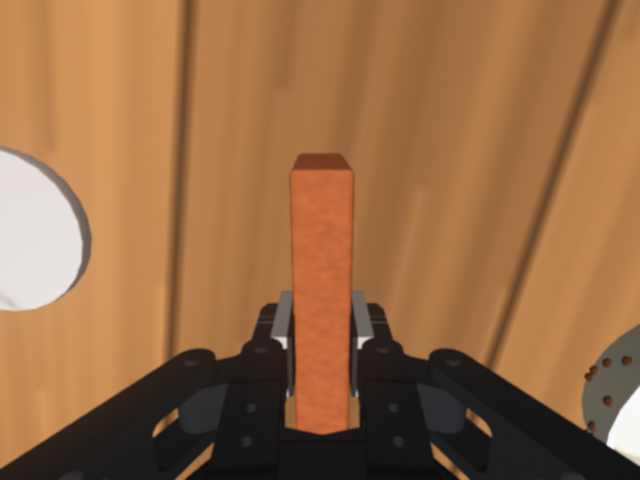

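The tile is held upright at px (322,289), with the coaster on the left and the bowl at lower right, both clear. Standing it on the shelf, letting go and tipping it over.

```bash
python3 -m pendant '[{"travel":[0,0.01,0.1],"rot":[0,0,0],"fingers":-1},{"travel":[0,0.01,0.19],"rot":[0,0,0],"fingers":-1},{"travel":[0,0.01,0.235],"rot":[0,0,0],"fingers":-1},{"travel":[0,0.01,0.235],"rot":[0,0,0],"fingers":-1},{"travel":[0,0.01,0.235],"rot":[0,0,0],"fingers":-1}]'
python3 -m pendant '[{"travel":[0,0,0],"rot":[0,0,0],"fingers":0},{"travel":[0,0,0],"rot":[0,0,0],"fingers":0},{"travel":[0,0,0],"rot":[0,0,0],"fingers":0},{"travel":[0,0,-0.25],"rot":[0,0,0],"fingers":0},{"travel":[0,0,-0.5],"rot":[0,0,0],"fingers":0},{"travel":[0,0,-0.5],"rot":[0,0,0],"fingers":-1},{"travel":[0,-0.333,-0.5],"rot":[0,0,0],"fingers":-1},{"travel":[0,-0.333,-0.5],"rot":[0,0,0],"fingers":-1},{"travel":[0,-0.333,-0.5],"rot":[0,0,0],"fingers":-1}]'
python3 -c "
from h import *
plan(.52,.18,.066,9.3);look('w6',.03,.09,200)"
```

```text
clock: 12.4
tcp_pos: [0.5209, 0.179, 0.0535]
orientation: [-0.0, 0.649, 0.761, 0.0]
wrist_force: [0.2, -0.0, -3.9]
finger_gap: 0.019
grip_force: 59.9
clock: 13.3
tcp_pos: [0.4802, 0.173, 0.1132]
orientation: [-0.0, 0.648, 0.761, -0.0]
wrist_force: [1.1, 0.5, -0.3]
finger_gap: 0.0003
grip_force: 0.0
t 13.3 tcp [0.4802 0.173  0.1132] yawy 9.14 down in tool [-1.e-04  6.e-04  1.e+00] gap 0.0003 | shift [0.005 0.337 0.393] turnz -0.002585877208142525 j6 1.6
{'px': array([402., 248.]), 'n': np.int32(9716), 'c': array([521.6, 182.5,  56.8]), 'mean': array([518.3, 191.1,  54.5]), 'yaw': 98.9, 'size': array([ 20.5, 115.2])}
```

```bash
python3 -m pendant '[{"travel":[0,0,0.2],"rot":[0,0,0],"fingers":-1},{"travel":[0,0,0.38],"rot":[0,0,0],"fingers":-1},{"travel":[0,0.08,0.38],"rot":[0,0,0],"fingers":-1},{"travel":[0,0.14,0.38],"rot":[0,0,0],"fingers":-1},{"travel":[0,0.2,0.38],"rot":[0,0,0],"fingers":-1},{"travel":[0,0.25,0.38],"rot":[0,0,0],"fingers":-1},{"travel":[0,0.3,0.38],"rot":[0,0,0],"fingers":-1},{"travel":[0,0.35,0.38],"rot":[0,0,0],"fingers":-1},{"travel":[0,0.37,0.38],"rot":[0,0,0],"fingers":-1},{"travel":[0,0.37,0.38],"rot":[0,0,0],"fingers":-1}]'
python3 -m pendant '[{"travel":[0,0,-0.3],"rot":[0,0,0],"fingers":-1},{"travel":[0,0,-0.7],"rot":[0,0,0],"fingers":1},{"travel":[0,0,-1],"rot":[0,0,0],"fingers":1},{"travel":[0,0,-1],"rot":[0,0,0],"fingers":1},{"travel":[0,0,-1],"rot":[0,0,0],"fingers":1},{"travel":[0,0,-1],"rot":[0,0,0],"fingers":1}]'
python3 -c "
from h import *
plan(.52,.18,.2,9.3);look('w7',.012,.09,200)"
```

```text
clock: 14.35
tcp_pos: [0.5255, 0.1801, 0.0679]
orientation: [0.0, 0.649, 0.761, 0.0]
wrist_force: [0.2, 0.1, -0.4]
finger_gap: -0.0002
grip_force: 0.0
clock: 14.95
tcp_pos: [0.524, 0.1799, 0.1866]
orientation: [-0.001, 0.649, 0.761, -0.001]
wrist_force: [0.1, -0.1, -0.2]
finger_gap: 0.0726
grip_force: 0.0
t 14.95 tcp [0.524  0.1799 0.1866] yawy 9.13 down in tool [0.     0.0024 1.    ] gap 0.0726 | shift [ 0.007 -0.033 -0.112] turnz -0.0028716466326007624 j6 1.6
{'px': array([369., 213.]), 'n': np.int32(10909), 'c': array([560. , 186.1,  21. ]), 'mean': array([559. , 189.7,  21. ]), 'yaw': 99.0, 'size': array([ 56.2, 119.5])}
{'px': array([338., 408.]), 'n': np.int32(635), 'c': array([566.2,   7.8,  24.8]), 'mean': array([565.4,  11.1,  24.4]), 'yaw': 98.7, 'size': array([11.9, 55.8])}
{'px': array([379., 406.]), 'n': np.int32(543), 'c': array([601.4,  19. ,  24.9]), 'mean': array([601.2,  19.8,  24.9]), 'yaw': 99.4, 'size': array([11.8, 45.3])}
```

View pics/w7.png

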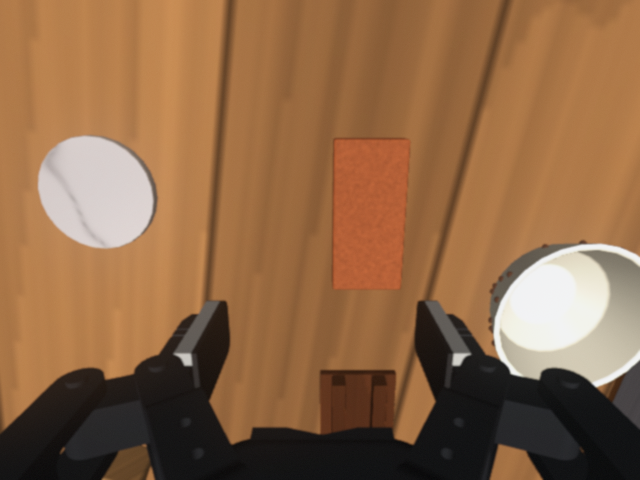

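The tile now lies flat at px (369,213): top at 21 mm, 56 x 119.5 mm, fingers off it. Taking it again.

```bash
python3 -m pendant '[{"travel":[0.004,0.304,0],"rot":[0,0,0],"fingers":1},{"travel":[0.004,0.304,0.35],"rot":[0,0,0],"fingers":1},{"travel":[0.004,0.304,0.7],"rot":[0,0,0],"fingers":1},{"travel":[0.004,0.304,0.7],"rot":[0,0,0],"fingers":1},{"travel":[0.004,0.304,0.7],"rot":[0,0,0],"fingers":1}]'
python3 -m pendant '[{"travel":[0,0,0.3],"rot":[0,0,0],"fingers":1},{"travel":[0,0,0.62],"rot":[0,0,0],"fingers":1},{"travel":[0,0,0.62],"rot":[0,0,0],"fingers":1},{"travel":[0,0,0.62],"rot":[0,0,0],"fingers":-0.2},{"travel":[0,0,0.62],"rot":[0,0,0],"fingers":-0.2},{"travel":[0,0,0.62],"rot":[0,0,0],"fingers":-0.2},{"travel":[0,0,0.62],"rot":[0,0,0],"fingers":-0.2},{"travel":[0,0,0.62],"rot":[0,0,0],"fingers":-0.2}]' 60
python3 -c "
from h import *
plan(.56,.1861,.026,9.0)"
```

```text
clock: 15.5
tcp_pos: [0.5594, 0.186, 0.1025]
orientation: [-0.001, 0.649, 0.761, -0.002]
wrist_force: [0.1, 0.3, 0.1]
finger_gap: 0.0853
grip_force: 0.0
clock: 16.3
tcp_pos: [0.5625, 0.1867, 0.0332]
orientation: [0.001, 0.649, 0.761, 0.002]
wrist_force: [-3.4, -1.2, 8.1]
finger_gap: 0.0527
grip_force: 61.0
t 16.3 tcp [0.5625 0.1867 0.0332] yawy 9.13 down in tool [-2.0e-04 -4.1e-03  1.0e+00] gap 0.0527 | shift [-0.001 -0.021  0.06 ] turnz 0.0022056227058293134 j6 1.6
```

```bash
python3 -m pendant '[{"travel":[0,0,-0.3],"rot":[0,0,0],"fingers":-0.2},{"travel":[0,0,-0.7],"rot":[0,0,0],"fingers":-0.2},{"travel":[0,0,-1],"rot":[0,0,0],"fingers":-0.2},{"travel":[0,0,-1],"rot":[0,0,0],"fingers":-0.2}]' 60
python3 -m pendant '[{"travel":[-0.4,-0.06,-0.35],"rot":[0,0,0],"fingers":-0.2},{"travel":[-0.8,-0.13,-0.35],"rot":[0,0,0],"fingers":-0.2},{"travel":[-0.96,-0.16,-0.35],"rot":[0,0,0],"fingers":-0.2}]'
python3 -m pendant '[{"travel":[-0.4,-0.06,0],"rot":[0,0,0],"fingers":-0.2},{"travel":[-0.8,-0.13,0],"rot":[0,0,0],"fingers":-0.2},{"travel":[-0.96,-0.16,0],"rot":[0,0,0],"fingers":-0.2}]'
python3 -m pendant '[{"travel":[-0.4,-0.06,0],"rot":[0,0,0],"fingers":-0.2},{"travel":[-0.8,-0.13,0],"rot":[0,0,0],"fingers":-0.2},{"travel":[-0.96,-0.16,0],"rot":[0,0,0],"fingers":-0.2}]'
python3 -m pendant '[{"travel":[-0.4,-0.06,0],"rot":[0,0,0],"fingers":-0.2},{"travel":[-0.8,-0.13,0],"rot":[0,0,0],"fingers":-0.2},{"travel":[-0.96,-0.16,0],"rot":[0,0,0],"fingers":-0.2},{"travel":[-0.96,-0.16,0],"rot":[0,0,0],"fingers":-0.2},{"travel":[-0.96,-0.16,0],"rot":[0,0,0],"fingers":-0.2},{"travel":[-0.96,-0.16,0],"rot":[0,0,0],"fingers":-0.2}]'
python3 -c "
from h import *
plan(.465,-.297,.08,9.0); look('w8',.012,.06); look('w8',.1,.3)
im,P=np.load('w8.npz')['im'],np.load('w8.npz')['P']
m=(P[...,2]>.16)&(abs(P[...,0]-.56)<.022)&(P[...,1]>-.29)&(P[...,1]<-.225); p=P[m]
print(np.linalg.lstsq(np.c_[p[:,:2],np.ones(len(p))],p[:,2],rcond=None)[0])"
```

```text
clock: 16.7
tcp_pos: [0.5654, 0.1872, 0.1578]
orientation: [0.004, 0.649, 0.761, 0.005]
wrist_force: [1.6, 0.3, -2.3]
finger_gap: 0.052
grip_force: 63.7
clock: 17.0
tcp_pos: [0.5612, 0.0673, 0.1939]
orientation: [0.002, 0.649, 0.761, 0.001]
wrist_force: [0.5, 0.6, -3.6]
finger_gap: 0.0522
grip_force: 64.5
clock: 17.3
tcp_pos: [0.5595, -0.0512, 0.1919]
orientation: [0.001, 0.65, 0.76, -0.0]
wrist_force: [-0.8, 0.4, -2.6]
finger_gap: 0.0525
grip_force: 64.5
clock: 17.6
tcp_pos: [0.5588, -0.1682, 0.1917]
orientation: [0.001, 0.65, 0.76, -0.0]
wrist_force: [0.3, 0.3, -3.5]
finger_gap: 0.0525
grip_force: 64.5
clock: 18.2
tcp_pos: [0.5581, -0.2795, 0.1914]
orientation: [-0.0, 0.648, 0.761, 0.0]
wrist_force: [-0.4, -0.3, -4.0]
finger_gap: 0.0525
grip_force: 64.5
t 18.2 tcp [ 0.5581 -0.2795  0.1914] yawy 9.19 down in tool [-1.e-03  3.e-04  1.e+00] gap 0.0525 | shift [-0.021 -0.789  0.929] turnz 0.0031330924673641882 j6 0.82
{'px': array([195., 221.]), 'n': np.int32(13576), 'c': array([ 465.6, -296.6,   45. ]), 'mean': array([ 468. , -291.4,   43.1]), 'yaw': 98.9, 'size': array([ 55.9, 120.2])}
{'px': array([322., 290.]), 'n': np.int32(37970), 'c': array([ 558.8, -277.9,  179.1]), 'mean': array([ 557.5, -269.3,  179.2]), 'yaw': 99.0, 'size': array([ 56.2, 117.5])}
[ 0.29251211 -0.74109529 -0.14395565]
```

View pics/w8.png

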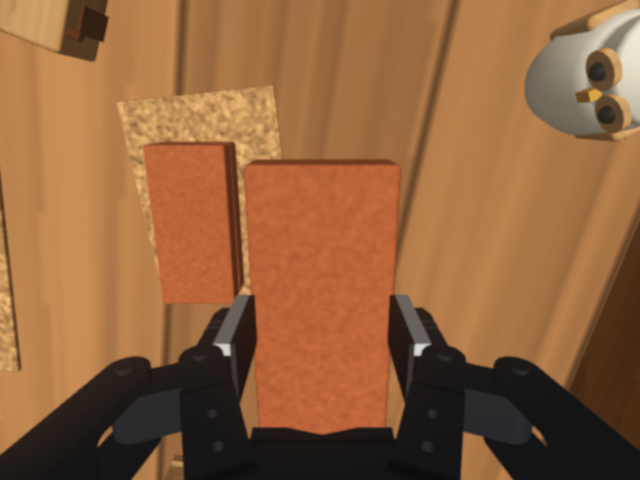

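The wrist view shows the pile of two flush at px (195,221) and the last tile held level at (322,290). Moving it over.

```bash
python3 -m pendant '[{"travel":[-0.02,-0.35,0],"rot":[0,0,0],"fingers":-0.2},{"travel":[-0.019,-0.7,0.2],"rot":[0,0,0],"fingers":-0.2},{"travel":[-0.019,-0.79,0.5],"rot":[0,0,0.003],"fingers":-0.2},{"travel":[-0.019,-0.79,0.78],"rot":[0,0,0.003],"fingers":-0.2},{"travel":[-0.019,-0.79,0.78],"rot":[0,0,0.003],"fingers":-0.2},{"travel":[-0.019,-0.79,0.78],"rot":[0,0,0.003],"fingers":-0.2},{"travel":[-0.019,-0.79,0.78],"rot":[0,0,0.003],"fingers":-0.2},{"travel":[-0.019,-0.79,0.78],"rot":[0,0,0.003],"fingers":-0.2}]' 60
python3 -c "
from h import *
plan(.4648,-.2967,.0775,9.0)"
```

```text
clock: 19.1
tcp_pos: [0.4668, -0.2989, 0.1]
orientation: [0.002, 0.649, 0.76, 0.0]
wrist_force: [-0.1, -0.8, -3.3]
finger_gap: 0.0523
grip_force: 64.8
t 19.1 tcp [ 0.4668 -0.2989  0.1   ] yawy 9.0 down in tool [ 0.0029 -0.0026  1.    ] gap 0.0523 | shift [ 0.021 -0.014  0.187] turnz -7.618567248831217e-06 j6 0.7
```

```bash
python3 -m pendant '[{"travel":[0.016,-0.005,0.08],"rot":[0,0,0],"fingers":-0.2},{"travel":[0.016,-0.005,0.14],"rot":[0,0,0],"fingers":-0.2},{"travel":[0.016,-0.005,0.16],"rot":[0,0,0],"fingers":-0.2},{"travel":[0.016,-0.005,0.16],"rot":[0,0,0],"fingers":-0.2},{"travel":[0.016,-0.005,0.16],"rot":[0,0,0],"fingers":-0.2}]'
python3 -c "
from h import *
plan(.4648,-.2967,.0775,9.0)"
```

```text
clock: 19.6
tcp_pos: [0.4641, -0.2963, 0.0785]
orientation: [-0.0, 0.65, 0.76, 0.0]
wrist_force: [-1.0, 0.3, -3.7]
finger_gap: 0.0524
grip_force: 64.8
t 19.6 tcp [ 0.4641 -0.2963  0.0785] yawy 8.94 down in tool [-3.e-04  2.e-04  1.e+00] gap 0.0524 | shift [-0.004  0.005  0.008] turnz -0.0010136925716319448 j6 0.7
```

```bash
python3 -m pendant '[{"travel":[-0.003,0.004,0.01],"rot":[0,0,0],"fingers":-0.2},{"travel":[-0.003,0.004,0.016],"rot":[0,0,0],"fingers":-0.2},{"travel":[-0.003,0.004,0.016],"rot":[0,0,0],"fingers":-0.2}]'
python3 -m pendant '[{"travel":[0,0,0],"rot":[0,0,0],"fingers":0.2},{"travel":[0,0,0],"rot":[0,0,0],"fingers":1},{"travel":[0,0,0],"rot":[0,0,0],"fingers":1},{"travel":[0,0,0],"rot":[0,0,0],"fingers":1},{"travel":[0,0,-0.3],"rot":[0,0,0],"fingers":1},{"travel":[0,0,-0.7],"rot":[0,0,0],"fingers":1},{"travel":[0,0,-1],"rot":[0,0,0],"fingers":1},{"travel":[0,0,-1],"rot":[0,0,0],"fingers":1},{"travel":[0,0,-1],"rot":[0,0,0],"fingers":1}]'
python3 -c "
from h import *
plan(.465,-.2965,.2,9.1);look('w9',.05,.1,200)
im,d=env.read_camera('top');P=cloud('top',d);[print(t) for t in tiles(im,P,.05,.08,300)]"
```

```text
clock: 19.9
tcp_pos: [0.4649, -0.2969, 0.0774]
orientation: [0.0, 0.65, 0.76, 0.0]
wrist_force: [-1.4, 0.7, 2.7]
finger_gap: 0.0523
grip_force: 66.2
clock: 20.8
tcp_pos: [0.4653, -0.2971, 0.1976]
orientation: [0.001, 0.65, 0.76, 0.0]
wrist_force: [-0.6, 0.6, -1.1]
finger_gap: 0.0856
grip_force: 0.0
t 20.8 tcp [ 0.4653 -0.2971  0.1976] yawy 8.95 down in tool [ 0.0019 -0.0017  1.    ] gap 0.0856 | shift [ 0.005 -0.002 -0.02 ] turnz -0.002528467617269333 j6 0.7
{'px': array([321., 223.]), 'n': np.int32(13349), 'c': array([ 465.6, -296.9,   65. ]), 'mean': array([ 464.8, -292.3,   65. ]), 'yaw': 98.6, 'size': array([ 55.6, 120.2])}
```

View pics/w9.png

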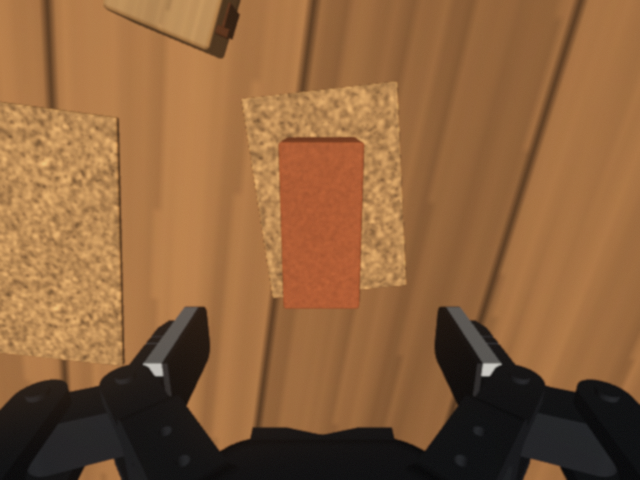

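The picture shows the three-tile pile flush at px (321,223). Its top is at 65 mm and its centre within 1 mm of the base tile. The gripper is clear, so I'm handing in.

```bash
python3 -c "
from workcell import env
print(env.hand_in())"
```

```text
the job is handed in; nothing more can be done
None
```

The job is handed in: the three tiles are piled flush on the small mat, measured within about 1 mm of the bottom tile, the stand's tile was laid flat on the shelf and let go first, the bystanders were not touched, and the hand-in returned no verdict.

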